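# Draw two roller-track halves into line with a tapered pin

### The job

The loose half of the little roller track has been pushed up to the fixed half, but the hole in its tongue and the one in the bush beneath are out of line. Take the tapered pin from the tool stand, put its tip into the tongue's hole, feel for the hidden lower hole, dragging the tongue along, and push the pin down, in the gripper, until its collar sits flat on the tongue; then let go and leave it there. Be gentle: ease the pin sideways when it bears hard, pin and track must never press on each other with more than about 60 N; leave the other things where they are.

Things in the scene. Friction and masses are not known exactly. Their poses are not given: they have to be found in the camera images.
- pin: Round tapered steel pin, 0.3 kg, standing tip down in one of the tool stand's two holes, its collar resting on the stand's top 85 mm above the table. Origin on its axis at the collar's underside, z up along the axis; yaw means nothing. Above the origin: collar 38 mm across, 8 mm thick. Below: straight shank 24 mm across and 20 mm long, then a 44 mm taper to the tip.
- pin_handle (a point): Middle of the pin's round dark handle, 30.5 mm above the pin's origin. The handle is 22 mm across and 45 mm long, from 8 to 53 mm above the origin.
- pin_tip (a point): Centre of the pin's flat tip, 14 mm across, 64 mm below the pin's origin.
- conveyor: Low roller track; origin on the table; x across the track, y along it towards the fixed half, z up. Fixed half: y = 55 to 215 mm, aluminium rails 220 mm apart, roller tops 75 mm above the table. From it a dark lug plate (90 mm wide, 8 mm thick, top 70 mm up) reaches under the loose half's tongue and carries the eccentric bush. Free space below it down to the table.
- bush_centre (a point): Axis of the eccentric bush in the lug, at its top face 70 mm up, above the conveyor's origin. NOT the hole: the bush's round 26 mm through hole (8 mm deep) is centred 11 mm from this axis, in a direction that differs each time and is not measured; under the tongue it is hard to see, so feel for it with the tip. The bush is clamped and does not give: once entered it pushes the pin towards its hole's centre.
- tongue_hole (a point): Centre of the 26 mm round through hole of the tongue (bright plate over the lug, 90 mm wide, 8 mm thick, ends 44 mm past its hole), at its top face 78.5 mm above the table. Starts within 1.5 mm of the bush's axis in x and in y. Pin home: collar on this face, its origin 78.5 mm and its tip 14.5 mm above the table, shank in both holes with 1 mm free all round.
- loose_half (a point): Point on top of the loose half's end rail, about 61 mm from the bush's axis towards -y, 60 mm up. The loose half (y = -55 to -245 mm, 1.1 kg) slides along y and its tongue along x on it, up to 15 mm each way, each against about 3 N of friction, no spring: the pin can drag them, they stay where left and cannot lift. Dragging loads the pin sideways by about 3 to 5 N.
- bolt: Plain 23 mm bolt with a low hexagonal head (14 mm high), standing in the stand's other hole, 90 mm from the pin. Origin under its head. Leave it alone.
- carton: Small cardboard carton 110 x 90 x 45 mm on the fixed half's rollers, 140 mm from the holes. Origin under its centre. Leave it.
- dispenser: Hand tape dispenser, about 150 x 45 x 107 mm, lying on the table. Leave it.
- tape: Ring of tape 100 mm across, 48 mm high, lying flat on the table. Leave it.
- wrench: Spanner 180 mm long lying on the table. Leave it.
- jar: Jar 60 mm across, 70 mm high. Leave it.
There are look-alikes about, which are no part of the job. Leave any orange or yellow look-alike of the pin alone.

How it is judged (in metres and radians):
On the way, in this order (a step that is already met when the one before it is completed fails the run):
1. the pin is lifted out of the stand (height (world z) of pin_tip above 0.09 m), for 0.1 s.
2. the pin is pushed home with the gripper on it: collar on the tongue, shank through both holes (z of pin in the frame of conveyor between 0.074 and 0.081 m and horizontal distance between pin and tongue_hole below 0.004 m and angle between pin's own z axis and vertical below 0.08 rad and contact force between the fingers and pin above 1 N), for 0.1 s.
At the end, for the whole second after the job is handed in: The pin stands upright (within about 4.5 degrees) in the holes with its collar at most 2.5 mm above the tongue's top face and its axis within 4 mm of the tongue's hole centre, let go and at rest (z of pin in the frame of conveyor between 0.074 and 0.081 m and horizontal distance between pin and tongue_hole below 0.004 m and angle between pin's own z axis and vertical below 0.08 rad and linear speed of pin below 0.02 m/s); the robot touches nothing.
It fails at once if the pin and the track (tongue, lug or rollers) press on each other with more than 60 N (contact force between pin and conveyor above 60 N).
It fails at once if a bystander is moved (the bolt by more than 20 mm, another thing by more than 30 mm) (distance of bolt from where it was at the start of the episode above 0.02 m or distance of any of carton, dispenser, tape, wrench, jar from where it was at the start of the episode above 0.03 m).
It also fails if it takes over 67 s, if anything falls off the work surface, if the arm or the gripper's body presses on something with over 40 N, if the wrist force passes 120 N, or if a joint passes its speed limit or range.

### The arm

A 6-joint arm with a two-finger parallel gripper is mounted at the origin on the work surface. World frame = base frame: x ahead of the robot, y to its left, z up, the work surface at z = 0. Lengths are in mm, angles in rad, forces in N, time in s.
With the tool pointing down it reaches from about 325 to 775 mm from the base axis. Payload 5.5 kg.
Tool frame: the origin (TCP) lies at the very end of the fingers, on their centre line; the grasp point (between the pads) lies 19 mm behind it; z points along the fingers, y is the line along which they close (so a half turn about z gives the same grasp; the last joint's range is limited). The gripper opens to 88 mm and grips with 3 to 60 N. Pads are 20 mm wide; open, the fingers measure 115 mm over their backs; the gripper's body (75 mm by 178 mm) begins 61 mm behind the grasp point.
Start: joints at [-1.217, 0.091, 1.231, -0, 1.82, -0.057], TCP at [239.607, -550.095, 185.831] pointing down, gripper open.
Joint ranges: [-2.87, 2.87], [-0.86, 2.18], [0.17, 2.46], [-1.51, 4.65], [0.06, 2.69], [-2.65, 2.65]. Speed limits (rad/s): [2.57, 2.57, 3.01, 3.14, 3.14, 3.14].

### API

Orientations are given as [roll, pitch, yaw] about the fixed x, y, z axes, in that order (R = Rz(yaw) Ry(pitch) Rx(roll)).
In Python, from rig import arm, eyes, sign_off gives the robot as it stands. The module is installed in compiled form; this text tells all that it offers.
- The arm moves only by the tool jog_arm, never from a script. Its argument "rows" is a list of rows, each a list of 2 entries, a list of its own where there are three numbers: the shift along the tool's x, y, z in mm, then the turn, a rotation vector about the tool's x, y, z in rad. A call has 1 to 8 rows; each row shifts and turns the commanded pose from where the row before left it, along the tool's axes as they then stand; what a row does not reach is not made up. A row lasts 1/10 s, in which the tool goes at most 50 mm and 8.59 degrees, less where a joint would pass 70% of its speed; a pose out of reach is approached as far as the arm can. A call with a gripper value outside its range is refused whole. "hand" is the opening, from 0 (shut) to 1 (fully open), set as the call begins (left out, the last holds). The fingers move at their own pace and stop on an object; "grip_force" is the grip in N (left out, the last holds). Time passes only in rows, so rows that do not move let the fingers close. It gives the time, the measured TCP pose, the force, the opening and the grip force at its end, in the units of the state.
- arm.state(): the state, without advancing time (a new reading comes with each control period).
- eyes.get_image(name): name is "scene" or "top" or "wrist"; returns a dict with "pixels" (384x512x3 uint8, blue, green, red), "camera_matrix" (3x3 intrinsics, pixels), "dist" ([k1, k2, p1, p2, k3] as OpenCV has them; the pictures are not rectified), "R" (3x3) and "t" (3): a world point X has camera coordinates R X + t. Camera axes: x right, y down, z forward; pixel columns grow to the right and rows downward; lengths in mm; the calibration is good to about 2 mm. A picture is of the moment at which its call begins. There is no depth.
- sign_off(): hands the job in; it is judged then, once.
The state is a dict: "clock": time; "q": joint angles; "joint_vel": joint speeds; "effort": joint torques, N m; "position": TCP position; "tool_rot": TCP orientation; "wrist_force": force on the tool from outside, world axes, zero at the start; "torque": the same for the moment, N m; "width": finger opening in mm; "grip_force": force on a finger pad.
Only numpy, scipy, OpenCV 4.12 (cv2) and the standard library are available. Lean on these libraries where they do the work, as an engineer would, in place of code of your own. Each camera call takes 0.05 s, during which the arm holds its last target. There are 200 camera calls.

## Working session

There is one attempt and no reset: what is moved stays moved. The work goes in short steps, Python scripts to look and compute and a tool call to move; the robot and the scene stay as the last step left them, time stands still between calls to the robot, and variables do not carry over. Pictures are saved under pics/ and viewed, at most 10 in all, crops included, and the job is handed in when it is done.

Besides the shell and the picture viewer there is one more tool, called after "Emit:" by a JSON object that holds its "name" and its "arguments". jog_arm: Moves the arm, as the interface text tells. Its arguments: {"type":"object","properties":{"rows":{"type":"array"},"hand":{"type":"number"},"grip_force":{"type":"number"}},"required":["rows"]}

```bash
mkdir -p pics; cat > h.py <<'E'
import numpy as np,cv2
from rig import arm,eyes,sign_off
def snap(n,f):
    d=eyes.get_image(n); np.savez(f'pics/{f}.npz',**{k:np.array(v) for k,v in d.items()}); cv2.imwrite(f'pics/{f}.png',d['pixels']); return d
def ld(f): return dict(np.load(f'pics/{f}.npz'))
def ray(d,uv):
    p=cv2.undistortPoints(np.array([[uv]],float),d['camera_matrix'],d['dist'])[0,0]
    R=d['R'];t=d['t'].ravel(); return -R.T@t, R.T@np.array([p[0],p[1],1])
def atz(d,uv,z):
    c,r=ray(d,uv); return c+r*(z-c[2])/r[2]
def proj(d,X):
    return cv2.projectPoints(np.array(X,float).reshape(-1,3),cv2.Rodrigues(d['R'])[0],d['t'],d['camera_matrix'],d['dist'])[0][:,0]
E
python3 - <<'E'
from h import *
a=snap('scene','s0');b=snap('top','t0')
cv2.imwrite('pics/st.png',np.vstack([a['pixels'],b['pixels']])[:, :])
print(arm.state())
for d in(a,b):print(-d['R'].T@d['t'].ravel(),d['R'])
E
```

```text
{'clock': 0.1, 'q': array([-1.21674298e+00,  9.17912034e-02,  1.23171382e+00,  7.83243618e-06,
        1.81982248e+00, -5.66693301e-02]), 'joint_vel': array([ 1.61522106e-03, -1.20303722e-03, -3.48737983e-03, -4.37146960e-05,
       -1.12284658e-03,  1.82457589e-04]), 'effort': array([ 2.88468611e-03, -4.47857380e+01, -4.07571423e+01,  6.99830172e-02,
        2.83732067e-02, -9.25919608e-05]), 'position': array([ 239.46904181, -549.7884422 ,  184.84461205]), 'tool_rot': array([-3.13986102e+00, -1.05841951e-04,  4.10724505e-01]), 'wrist_force': array([0.01528714, 0.16753264, 0.51746329]), 'torque': array([-0.00817373, -0.02251625,  0.0239312 ]), 'grip_force': 0.0, 'width': 87.73935441936423}
[1077.25218539  644.18096493  664.77724314] [[-0.6596613   0.75121803 -0.02276935]
 [ 0.4656409   0.38473362 -0.79696837]
 [-0.58993687 -0.53633154 -0.60359172]]
[ 370.53175055  110.26616123 1238.26886206] [[-0.00844773 -0.99994585 -0.00607737]
 [-0.99247535  0.00912673 -0.12210397]
 [ 0.12215282  0.00500014 -0.99249871]]
```

View pics/s0.png

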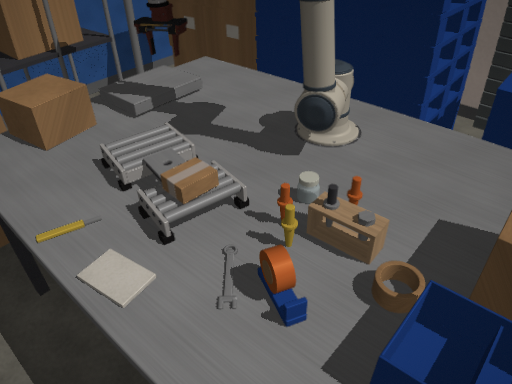

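View pics/t0.png

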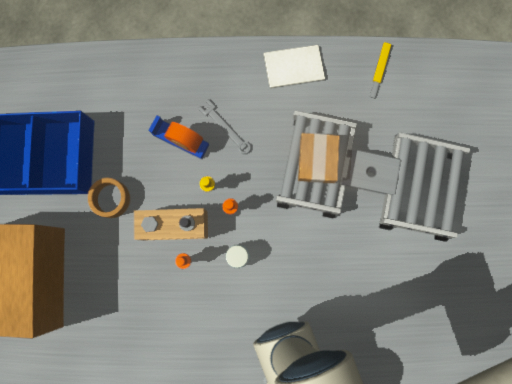

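The dark-handled pin is in the stand at scene (332,196) and top (186,222), with the bolt at top (150,223). The look-alikes are orange at top (230,206) and (183,261), and yellow at (207,184). Only the dark one stands in the stand, so it is the pin. The tongue hole is near top (371,171). I'll confirm in one crop.

```bash
python3 - <<'E'
from h import *
a=ld('s0');b=ld('t0')
def crop(d,x,y,w=66,h=50,s=6):return cv2.resize(d['pixels'][y:y+h,x:x+w],None,fx=s,fy=s,interpolation=cv2.INTER_CUBIC)
cv2.imwrite('pics/c1.png',np.vstack([np.hstack([crop(b,135,195),crop(b,343,145)]),np.hstack([crop(a,305,175),crop(a,145,140)])]))
E
```

```text
(no output)
```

View pics/c1.png

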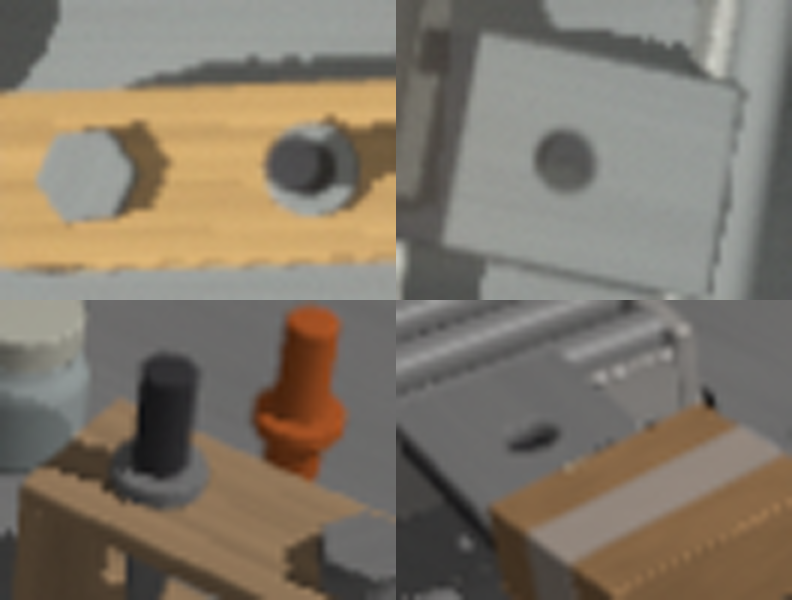

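```bash
python3 - <<'E'
from h import *
a=ld('s0');b=ld('t0')
def tri(pairs):
    A=np.zeros((3,3));y=np.zeros(3)
    for d,uv in pairs:
        c,r=ray(d,uv);r/=np.linalg.norm(r);P=np.eye(3)-np.outer(r,r);A+=P;y+=P@c
    return np.linalg.solve(A,y)
def o(x,y,x0,y0):return ((x+.5)/6-.5+x0,(y+.5)/6-.5+y0)
print('collar',atz(b,o(313,169,135,195),93),'htop',atz(b,o(300,165,135,195),138))
print('scene htop',atz(a,o(170,366-300,305,175),138), 'collar',atz(a,o(157,470-300,305,175),93))
print('bolt',atz(b,o(85,175,135,195),99))
print('hole',atz(b,o(170,160,343,145),78.5),'scene',atz(a,o(533-396,437-300,145,140),78.5))
e=[atz(b,o(x-396,y,343,145),78.5) for x,y in((480,32),(742,94),(443,243))]
print('edges',e)
d=e[0]-e[1];print('yaw conv y',np.degrees(np.arctan2(d[1],d[0]))-90); d=e[2]-e[0];print('x-dir',np.degrees(np.arctan2(d[1],d[0])))
for uv in((230,206),(183,261),(207,184)):print(atz(b,uv,100))
E
```

```text
collar [436.46634705 287.20378848  93.        ] htop [435.43077992 285.26528485 138.        ]
scene htop [434.76092694 288.50412319 138.        ] collar [440.17956112 290.96954378  93.        ]
bolt [434.14998039 377.76793447  99.        ]
hole [ 559.13761331 -160.36061531   78.5       ] scene [ 558.20107203 -159.79901642   78.5       ]
edges [array([ 612.59288265, -126.72777847,   78.5       ]), array([ 586.27845902, -235.54297257,   78.5       ]), array([ 525.34759488, -108.29932226,   78.5       ])]
yaw conv y -13.594656319081977
x-dir 168.07297046349186
[475.0854458  183.36528221 100.        ]
[345.93606125 294.63295424 100.        ]
[528.20007148 238.25178195 100.        ]
```

Emit:
{"name": "jog_arm", "arguments": {"rows": [[[0, 0, -10], [0, 0, -0.145]], [[0, 0, -10], [0, 0, -0.145]], [[0, 0, -10], [0, 0, -0.145]], [[0, 0, -10], [0, 0, -0.145]], [[0, 0, -10], [0, 0, -0.145]], [[0, 0, -10], [0, 0, -0.145]], [[0, 0, -10], [0, 0, -0.145]], [[0, 0, -10], [0, 0, -0.145]]], "hand": 0.65, "grip_force": 50}}

```text
clock: 0.9
position: [239.6, -550.0, 265.6]
tool_rot: [-3.141, -0.001, 1.577]
wrist_force: [0.0, -0.4, 0.5]
width: 57.1
grip_force: 0.0
```

Emit:
{"name": "jog_arm", "arguments": {"rows": [[[40, 25, 0], [0, 0, 0]], [[40, 25, 0], [0, 0, 0]], [[40, 25, 0], [0, 0, 0]], [[40, 25, 0], [0, 0, 0]], [[40, 25, 0], [0, 0, 0]], [[40, 25, 0], [0, 0, 0]], [[40, 25, 0], [0, 0, 0]], [[40, 25, 0], [0, 0, 0]]]}}

```text
clock: 1.7
position: [440.2, -228.3, 265.5]
tool_rot: [-3.141, -0.0, 1.571]
wrist_force: [0.6, -0.2, 0.1]
width: 57.1
grip_force: 0.0
```

Emit:
{"name": "jog_arm", "arguments": {"rows": [[[45, 0, 0], [0, 0, 0]], [[45, 0, 0], [0, 0, 0]], [[45, 0, 0], [0, 0, 0]], [[45, 0, 0], [0, 0, 0]], [[45, 0, 0], [0, 0, 0]], [[45, 0, 0], [0, 0, 0]], [[45, 0, 0], [0, 0, 0]], [[45, 0, 0], [0, 0, 0]]]}}

```text
clock: 2.5
position: [439.1, 131.7, 265.6]
tool_rot: [-3.141, 0.0, 1.571]
wrist_force: [1.6, -0.5, 0.4]
width: 57.0
grip_force: 0.0
```

Emit:
{"name": "jog_arm", "arguments": {"rows": [[[40, -1, 10], [0, 0, 0]], [[40, -1, 10], [0, 0, 0]], [[40, -1, 10], [0, 0, 0]], [[35, 0, 10], [0, 0, 0]], [[0, 0, 10], [0, 0, 0]], [[0, 0, 0], [0, 0, 0]], [[0, 0, 0], [0, 0, 0]]]}}

```text
clock: 3.2
position: [436.6, 284.0, 215.8]
tool_rot: [-3.141, 0.001, 1.57]
wrist_force: [-0.3, -0.2, 0.5]
width: 57.2
grip_force: 0.0
```

```bash
python3 - <<'E'
from h import *
w=snap('wrist','w1');s=arm.state();print(s['position'],s['tool_rot'],-w['R'].T@w['t'].ravel())
print(proj(w,[[436,287,138],[436,287,85],[434,377,99]]))
E
```

```text
[436.93123639 283.8761322  216.4727728 ] [ 3.14085724e+00 -4.26696753e-05  1.56939701e+00] [437.50200925 364.73003198 413.71139719]
[[250.90774255 185.78753948]
 [251.11446416 174.43327675]
 [249.14598913  98.7271878 ]]
```

View pics/w1.png

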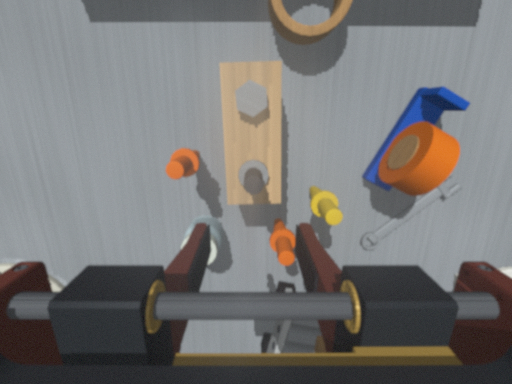

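The wrist view shows the pin at about (254,176) with its collar around it, the bolt at (251,99), and the look-alikes clear of the fingers. I'll compute its position from this view.

```bash
python3 - <<'E'
from h import *
w=ld('w1')
im=w['pixels'];c=cv2.resize(im[150:200,225:291],None,fx=8,fy=8,interpolation=cv2.INTER_CUBIC);cv2.imwrite('pics/c2.png',c)
print(atz(w,(254,173),93),atz(w,(251,99),99))
E
```

```text
[439.6007718  290.70444603  93.        ] [436.07022132 376.7120278   99.        ]
```

View pics/c2.png

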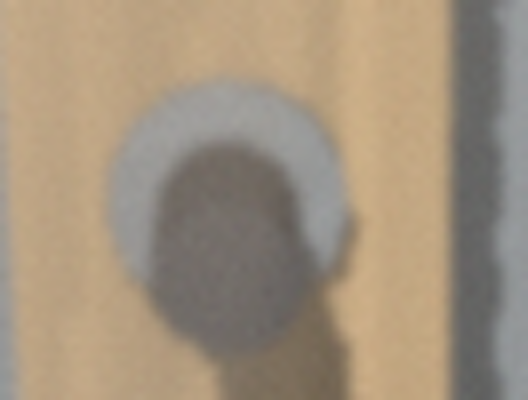

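Emit:
{"name": "jog_arm", "arguments": {"rows": [[[5, 1, 15], [0, 0, 0]], [[0, 0, 20], [0, 0, 0]], [[0, 0, 20], [0, 0, 0]], [[0, 0, 20], [0, 0, 0]], [[0, 0, 20], [0, 0, 0]], [[0, 0, 15], [0, 0, 0]], [[0, 0, 8], [0, 0, 0]], [[0, 0, 0], [0, 0, 0]]]}}

```text
clock: 4.05
position: [437.2, 289.4, 96.6]
tool_rot: [-3.14, 0.001, 1.57]
wrist_force: [-0.4, -0.3, -0.1]
width: 57.1
grip_force: 0.0
```

Emit:
{"name": "jog_arm", "arguments": {"rows": [[[0, 0, 0], [0, 0, 0]], [[0, 0, 0], [0, 0, 0]], [[0, 0, 0], [0, 0, 0]], [[0, 0, 0], [0, 0, 0]], [[0, 0, 0], [0, 0, 0]], [[0, 0, 0], [0, 0, 0]]], "hand": 0.1, "grip_force": 50}}

```text
clock: 4.65
position: [437.7, 290.0, 98.2]
tool_rot: [3.141, -0.0, 1.571]
wrist_force: [-0.8, -0.2, 2.1]
width: 19.1
grip_force: 50.0
```

Emit:
{"name": "jog_arm", "arguments": {"rows": [[[0, 0, -10], [0, 0, 0]], [[0, 0, -20], [0, 0, 0]], [[0, 0, -20], [0, 0, 0]], [[0, 0, -25], [0, 0, 0]], [[0, 0, -25], [0, 0, 0]], [[0, 0, -20], [0, 0, 0]], [[0, 0, 0], [0, 0, 0]], [[0, 0, 0], [0, 0, 0]]]}}

```text
clock: 5.45
position: [437.6, 289.9, 217.5]
tool_rot: [-3.142, 0.0, 1.571]
wrist_force: [-0.2, 0.3, -3.0]
width: 19.3
grip_force: 50.0
```

```bash
python3 - <<'E'
from h import *
w=snap('scene','s2');s=arm.state();print(s['position'],s['wrist_force'],s['width'])
p=s['position'];q=proj(w,p)[0];print(q)
x,y=int(q[0]),int(q[1]);c=cv2.resize(w['pixels'][y-35:y+55,x-50:x+50],None,fx=6,fy=6,interpolation=cv2.INTER_CUBIC);cv2.imwrite('pics/c3.png',c);print(x,y)
print([ (np.array(q)-[x-50,y-35])*6 for q in proj(w,[p+[0,0,-11.5],p+[0,0,-75.5]])])
E
```

```text
[437.31054717 289.69773468 216.41410409] [ 0.27329922 -0.29384212 -3.1336036 ] 19.157169321018767
[336.0593521  156.38407467]
336 156
[array([297.34291946, 239.84806806]), array([281.20389777, 385.48642198])]
```

View pics/c3.png

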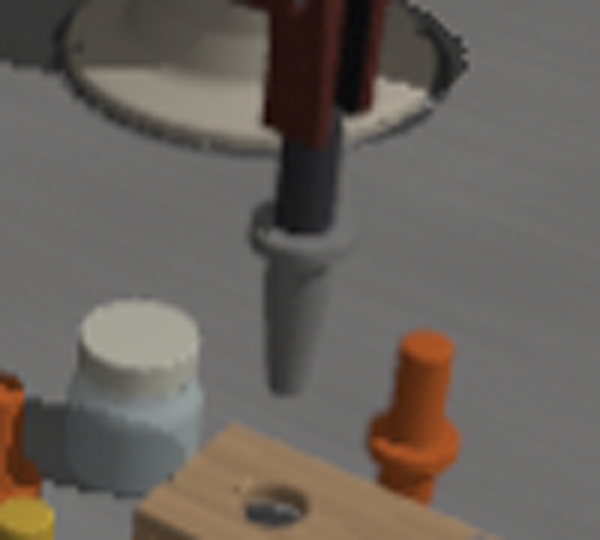

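Emit:
{"name": "jog_arm", "arguments": {"rows": [[[-20, 6, -10], [0, 0, 0]], [[-40, 10, -10], [0, 0, 0]], [[-45, 12, 0], [0, 0, 0]], [[-45, 12, 0], [0, 0, 0]], [[-45, 12, 0], [0, 0, 0]], [[-45, 12, 0], [0, 0, 0]], [[-45, 12, 0], [0, 0, 0]], [[-45, 12, 0], [0, 0, 0]]]}}

```text
clock: 6.3
position: [525.2, -41.9, 235.8]
tool_rot: [-3.139, -0.001, 1.571]
wrist_force: [0.6, 0.8, -2.4]
width: 19.0
grip_force: 50.0
```

Emit:
{"name": "jog_arm", "arguments": {"rows": [[[-45, 12, 0], [0, 0, 0]], [[-40, 12, 0], [0, 0, 0]], [[-25, 6, 10], [0, 0, 0]], [[-10, 3, 10], [0, 0, 0]], [[0, 0, 10], [0, 0, 0]], [[0, 0, 10], [0, 0, 0]], [[0, 0, 0], [0, 0, 0]], [[0, 0, 0], [0, 0, 0]]]}}

```text
clock: 7.1
position: [558.5, -158.7, 197.9]
tool_rot: [-3.142, -0.0, 1.573]
wrist_force: [0.0, -0.1, -2.6]
width: 19.0
grip_force: 50.0
```

```bash
python3 - <<'E'
from h import *
P=[]
for i in range(3):
    s=arm.state();P.append(s['position']);eyes.get_image('top')
p=np.mean(P,0);print(p,s['wrist_force'],s['torque'],s['tool_rot'])
w=snap('wrist','w2');b=snap('scene','s3')
a=w['pixels']
q=proj(w,[[558.7,-160.1,78.5],p-[0,0,76]]);r=proj(b,[[558.7,-160.1,78.5],p-[0,0,76]]);print(q,r)
x,y=int(r[0][0]),int(r[0][1])
c=cv2.resize(b['pixels'][y-50:y+25,x-50:x+50],None,fx=6,fy=6,interpolation=cv2.INTER_CUBIC)
x2,y2=int(q[0][0]),int(q[0][1]);print(x,y,x2,y2)
c2=cv2.resize(a[max(0,y2-50):max(0,y2-50)+75,x2-16:x2+16],(200,450),interpolation=cv2.INTER_CUBIC)
cv2.imwrite('pics/c4.png',np.hstack([c,c2]))
E
```

```text
[ 558.66418754 -158.95725349  198.43163685] [-1.26444531  0.21298651 -2.93267939] [-0.02512679 -0.11262894 -0.01607589] [3.14008942e+00 4.36361525e-04 1.57212046e+00]
[[251.23141727 179.32283804]
 [251.12813143 188.42898086]] [[167.20625006 162.45597397]
 [164.94855447 148.84767596]]
167 162 251 179
```

View pics/c4.png

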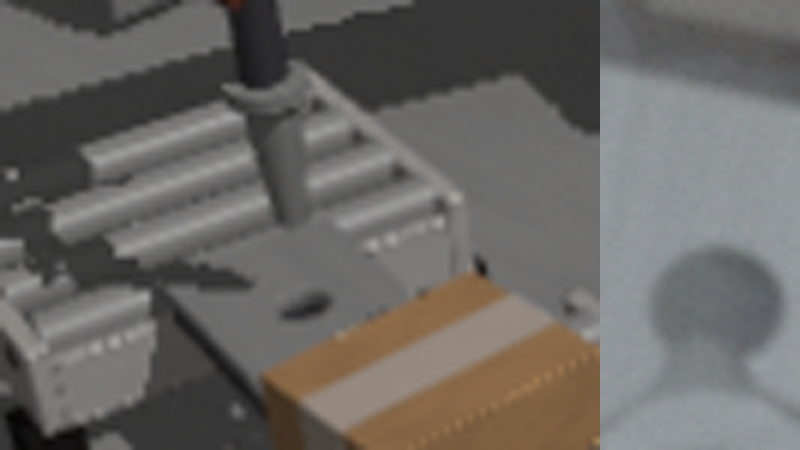

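The scene view shows the tip at about (165,149) directly above the tongue hole at (167,162). The wrist view puts the hole at (253,180). The tip is aligned within about 2 mm, so I'll descend and check hole shading for a hint of the hidden hole's direction.

Emit:
{"name": "jog_arm", "arguments": {"rows": [[[-1.5, 0.5, 10], [0, 0, 0]], [[0, 0, 10], [0, 0, 0]], [[0, 0, 10], [0, 0, 0]], [[0, 0, 8], [0, 0, 0]], [[0, 0, 3], [0, 0, 0]], [[0, 0, 2], [0, 0, 0]], [[0, 0, 0], [0, 0, 0]], [[0, 0, 0], [0, 0, 0]]]}}

```text
clock: 8.15
position: [559.3, -161.7, 155.4]
tool_rot: [3.141, 0.0, 1.571]
wrist_force: [-0.4, 0.6, -2.1]
width: 19.4
grip_force: 50.0
```

```bash
cat >> h.py <<'E'
def st(n=4):
    S=[]
    for i in range(n):
        S.append(arm.state());eyes.get_image('top')
    for k in('position','wrist_force','torque'):print(k,np.round(np.mean([s[k] for s in S],0),2))
E
python3 - <<'E'
from h import *
for f in('t0','w2'):
    w=ld(f);g=w['pixels'].astype(float).mean(2)
    c=np.array([370.9,171.2]) if f=='t0' else np.array([253.2,179.8])
    x,y=np.round(c).astype(int);print(np.round(g[y-8:y+9,x-8:x+9]).astype(int))
st()
E
```

```text
[[153 151 151 153 152 151 151 152 152 151 153 153 153 153 153 154 152]
 [151 153 152 151 153 151 152 150 151 152 153 151 152 152 151 152 154]
 [151 152 152 151 152 151 150 147 147 150 151 151 152 151 151 152 153]
 [150 152 150 151 146 138 127 123 125 131 139 148 151 151 152 151 151]
 [150 151 150 146 131 107  91  88  94  99 114 134 146 150 152 150 151]
 [151 152 150 137 101  80  80  85  85  86  92 110 134 149 152 151 151]
 [151 150 145 117  80  75  84  84  85  85  85  95 119 145 155 153 152]
 [152 150 142 101  76  81  84  86  85  85  86  88 106 139 153 153 151]
 [153 153 142  95  77  84  85  81  82  83  84  86  99 128 149 151 152]
 [152 152 144 101  84  89  87  86  86  85  84  85  97 127 148 152 151]
 [150 151 144 113  94  93  92  91  93  90  86  84  98 129 152 152 149]
 [148 148 147 132 109  96  94  94  93  92  90  89 104 136 151 152 151]
 [150 150 151 146 130 105  97  93  95  95  93 103 124 147 152 154 154]
 [148 152 150 149 145 128 116 108 105 107 114 126 142 149 151 151 153]
 [152 149 149 150 149 147 140 132 131 132 138 144 148 149 150 150 151]
 [150 150 148 149 150 149 149 148 1
[... 709 characters left out ...]
 110 107 109 102 104 101 103  98  95]
 [111 109 109 107 105 111 108 108 108 103 103 103 102  99 101  97  96]
 [112 108 109 110 109 108 107 109 106 106 106 104 102 100 100 101  97]
 [110 111 109 107 109 111 108 108 105 106 104 103 102 103 100 100 100]
 [112 109 111 109 112 115 113 110 110 105 103 104 104 100 101 101 105]
 [121 111 112 114 116 121 118 115 115 110 109 106 102 100 104 103 111]
 [127 120 118 119 123 126 123 123 119 114 111 109 103 102 106 111 125]
 [133 125 120 125 121 127 125 126 124 119 114 109 106 110 120 126 135]
 [136 127 125 127 126 128 127 124 126 123 119 113 115 126 133 142 147]]
position [ 559.32 -161.66  155.39]
wrist_force [-0.09  0.47 -2.59]
torque [-0.02 -0.07  0.02]
```

The top view of the hole shows a darker zone (about 85, against 93) towards world +x and slightly -y. Its edge lies just past the hole's centre, which fits the hidden hole being on that side. I'll lower the tip into the tongue, drag that way and feel.

Emit:
{"name": "jog_arm", "arguments": {"rows": [[[0, 0, 2], [0, 0, 0]], [[0, 0, 2], [0, 0, 0]], [[0, 0, 2], [0, 0, 0]], [[0, 0, 1], [0, 0, 0]], [[0, 0, 0], [0, 0, 0]], [[0, 0, 0], [0, 0, 0]]]}}

```text
clock: 8.95
position: [559.1, -161.6, 147.8]
tool_rot: [-3.142, -0.0, 1.571]
wrist_force: [1.1, 0.2, -2.1]
width: 19.2
grip_force: 50.0
```

Emit:
{"name": "jog_arm", "arguments": {"rows": [[[-0.4, 1.5, 0], [0, 0, 0]], [[-0.4, 1.5, 0], [0, 0, 0]], [[-0.4, 1.5, 0], [0, 0, 0]], [[-0.4, 1.5, 0], [0, 0, 0]], [[-0.4, 1.5, 0], [0, 0, 0]], [[-0.4, 1.5, 0], [0, 0, 0]], [[-0.4, 1.5, 0], [0, 0, 0]], [[0, 0, 0], [0, 0, 0]]]}}

```text
clock: 9.75
position: [569.3, -164.4, 147.7]
tool_rot: [-3.141, -0.0, 1.571]
wrist_force: [-3.0, 0.1, -2.2]
width: 18.8
grip_force: 50.2
```

Emit:
{"name": "jog_arm", "arguments": {"rows": [[[0, 0, 1], [0, 0, 0]], [[0, 0, 1], [0, 0, 0]], [[0, 0, 1], [0, 0, 0]], [[0, 0, 0], [0, 0, 0]]]}}

```text
clock: 10.15
position: [570.2, -164.7, 147.0]
tool_rot: [3.138, 0.001, 1.571]
wrist_force: [-2.2, 1.0, 6.5]
width: 19.3
grip_force: 50.4
```

Emit:
{"name": "jog_arm", "arguments": {"rows": [[[0, 0, 1], [0, 0, 0]], [[0, 0, 1], [0, 0, 0]], [[0, 0, 0], [0, 0, 0]]]}}

```text
clock: 10.45
position: [570.7, -165.0, 146.9]
tool_rot: [3.136, 0.002, 1.571]
wrist_force: [-3.7, 0.3, 12.0]
width: 19.3
grip_force: 50.7
```

```bash
python3 - <<'E'
from h import *
st(6)
E
```

```text
position [ 570.71 -164.97  146.93]
wrist_force [-3.56  0.38 11.93]
torque [0.04 0.98 0.01]
```

Emit:
{"name": "jog_arm", "arguments": {"rows": [[[0, 0, -2], [0, 0, 0]], [[2, 0.2, 0], [0, 0, 0]], [[2, 0, 0], [0, 0, 0]], [[0, 0, 0], [0, 0, 0]]]}}

```text
clock: 11.15
position: [570.4, -160.6, 147.0]
tool_rot: [3.139, 0.001, 1.571]
wrist_force: [-2.3, -0.8, 8.4]
width: 18.9
grip_force: 50.5
```

Emit:
{"name": "jog_arm", "arguments": {"rows": [[[2, -0.3, 0], [0, 0, 0]], [[2, -0.8, 0], [0, 0, 0]], [[0, 0, 0], [0, 0, 0]]]}}

```text
clock: 11.45
position: [569.5, -156.6, 147.0]
tool_rot: [3.138, 0.001, 1.571]
wrist_force: [-1.6, -0.2, 7.6]
width: 19.5
grip_force: 50.4
```

Emit:
{"name": "jog_arm", "arguments": {"rows": [[[2, -1.2, 0], [0, 0, 0]], [[1.5, -1.6, 0], [0, 0, 0]], [[0, 0, 0], [0, 0, 0]]]}}

```text
clock: 11.75
position: [567.2, -153.2, 146.9]
tool_rot: [3.137, 0.002, 1.571]
wrist_force: [-1.1, -0.1, 6.5]
width: 19.1
grip_force: 50.1
```

Emit:
{"name": "jog_arm", "arguments": {"rows": [[[1.3, -1.7, 0], [0, 0, 0]], [[0.9, -1.8, 0], [0, 0, 0]], [[0, 0, 0], [0, 0, 0]]]}}

```text
clock: 12.05
position: [564.2, -151.0, 146.8]
tool_rot: [3.136, 0.002, 1.571]
wrist_force: [1.0, -0.7, 6.7]
width: 19.3
grip_force: 50.0
```

Emit:
{"name": "jog_arm", "arguments": {"rows": [[[0.7, -2, 0], [0, 0, 0]], [[0.3, -2, 0], [0, 0, 0]], [[0, 0, 0], [0, 0, 0]]]}}

```text
clock: 12.35
position: [560.3, -150.0, 146.7]
tool_rot: [3.136, 0.001, 1.571]
wrist_force: [3.4, -0.2, 6.9]
width: 19.0
grip_force: 50.4
```

Emit:
{"name": "jog_arm", "arguments": {"rows": [[[0, -2, 0], [0, 0, 0]], [[-0.3, -2, 0], [0, 0, 0]], [[0, 0, 0], [0, 0, 0]]]}}

```text
clock: 12.65
position: [556.1, -150.3, 146.4]
tool_rot: [3.136, 0.001, 1.571]
wrist_force: [2.9, -0.2, 6.4]
width: 19.0
grip_force: 50.5
```

Emit:
{"name": "jog_arm", "arguments": {"rows": [[[-0.8, -1.9, 0], [0, 0, 0]], [[-1.2, -1.7, 0], [0, 0, 0]], [[0, 0, 0], [0, 0, 0]]]}}

```text
clock: 12.95
position: [551.1, -152.1, 144.5]
tool_rot: [3.141, 0.0, 1.571]
wrist_force: [2.8, -1.3, -0.5]
width: 19.1
grip_force: 50.2
```

Dropped at (551,-152): the tip has entered the hidden hole. Moving on towards its centre and lowering gently.

Emit:
{"name": "jog_arm", "arguments": {"rows": [[[-1.5, -1, 0], [0, 0, 0]], [[-1.5, -0.7, 0], [0, 0, 0]], [[0, 0, 1.5], [0, 0, 0]], [[0, 0, 1.5], [0, 0, 0]], [[0, 0, 0], [0, 0, 0]]]}}

```text
clock: 13.45
position: [548.9, -154.9, 141.1]
tool_rot: [-3.141, -0.0, 1.571]
wrist_force: [2.7, -0.0, -1.5]
width: 18.9
grip_force: 50.2
```

```bash
python3 - <<'E'
from h import *
st(2)
E
```

```text
position [ 548.85 -154.89  141.14]
wrist_force [ 2.97 -0.01 -2.25]
torque [-0.14 -0.93 -0.  ]
```

Emit:
{"name": "jog_arm", "arguments": {"rows": [[[0, 0, 2], [0, 0, 0]], [[0, 0, 2], [0, 0, 0]], [[0, 0, 2], [0, 0, 0]], [[0, 0, 2], [0, 0, 0]], [[0, 0, 0], [0, 0, 0]]]}}

```text
clock: 14.05
position: [549.0, -154.9, 133.4]
tool_rot: [-3.141, -0.0, 1.571]
wrist_force: [2.7, -0.4, -0.8]
width: 19.2
grip_force: 50.2
```

Emit:
{"name": "jog_arm", "arguments": {"rows": [[[0, 0, 2], [0, 0, 0]], [[0, 0, 2], [0, 0, 0]], [[0, 0, 2], [0, 0, 0]], [[0, 0, 0], [0, 0, 0]]]}}

```text
clock: 14.45
position: [548.9, -154.9, 127.3]
tool_rot: [-3.141, -0.0, 1.571]
wrist_force: [2.4, -0.5, -1.9]
width: 19.0
grip_force: 50.1
```

Emit:
{"name": "jog_arm", "arguments": {"rows": [[[0, 0, 2], [0, 0, 0]], [[0, 0, 2], [0, 0, 0]], [[0, 0, 2], [0, 0, 0]], [[0, 0, 0], [0, 0, 0]]]}}

```text
clock: 14.85
position: [548.9, -154.9, 121.3]
tool_rot: [-3.141, -0.0, 1.571]
wrist_force: [2.7, -0.6, -0.7]
width: 19.0
grip_force: 50.1
```

Emit:
{"name": "jog_arm", "arguments": {"rows": [[[0, 0, 2], [0, 0, 0]], [[0, 0, 2], [0, 0, 0]], [[0, 0, 0], [0, 0, 0]]]}}

```text
clock: 15.15
position: [549.0, -154.9, 117.4]
tool_rot: [-3.141, -0.0, 1.571]
wrist_force: [3.5, 0.3, -1.5]
width: 19.0
grip_force: 50.1
```

Emit:
{"name": "jog_arm", "arguments": {"rows": [[[0, 0, 2], [0, 0, 0]], [[0, 0, 2], [0, 0, 0]], [[0, 0, 0], [0, 0, 0]]]}}

```text
clock: 15.45
position: [548.9, -155.0, 113.4]
tool_rot: [-3.141, -0.0, 1.571]
wrist_force: [3.0, -0.3, -2.0]
width: 18.9
grip_force: 50.1
```

Emit:
{"name": "jog_arm", "arguments": {"rows": [[[0, 0, 1.5], [0, 0, 0]], [[0, 0, 1.5], [0, 0, 0]], [[0, 0, 0], [0, 0, 0]]]}}

```text
clock: 15.75
position: [548.9, -154.9, 110.4]
tool_rot: [-3.141, -0.0, 1.571]
wrist_force: [3.0, -1.0, -1.6]
width: 19.2
grip_force: 50.1
```

Emit:
{"name": "jog_arm", "arguments": {"rows": [[[0, 0, 1.5], [0, 0, 0]], [[0, 0, 1.5], [0, 0, 0]], [[0, 0, 0], [0, 0, 0]]]}}

```text
clock: 16.05
position: [549.0, -154.9, 107.5]
tool_rot: [-3.141, -0.0, 1.571]
wrist_force: [2.4, -0.8, -2.5]
width: 19.0
grip_force: 50.1
```

Emit:
{"name": "jog_arm", "arguments": {"rows": [[[0, 0, 1], [0, 0, 0]], [[0, 0, 1], [0, 0, 0]], [[0, 0, 1], [0, 0, 0]], [[0, 0, 0], [0, 0, 0]]]}}

```text
clock: 16.45
position: [549.1, -155.0, 104.7]
tool_rot: [-3.142, -0.0, 1.571]
wrist_force: [3.0, -0.9, -0.9]
width: 19.0
grip_force: 50.0
```

Emit:
{"name": "jog_arm", "arguments": {"rows": [[[0, 0, 1], [0, 0, 0]], [[0, 0, 1], [0, 0, 0]], [[0, 0, 1], [0, 0, 0]], [[0, 0, 0], [0, 0, 0]]]}}

```text
clock: 16.85
position: [549.1, -155.0, 101.7]
tool_rot: [-3.142, -0.0, 1.571]
wrist_force: [2.7, -0.9, -1.6]
width: 19.1
grip_force: 50.0
```

Emit:
{"name": "jog_arm", "arguments": {"rows": [[[0, 0, 1], [0, 0, 0]], [[0, 0, 1], [0, 0, 0]], [[0, 0, 1], [0, 0, 0]], [[0, 0, 0], [0, 0, 0]]]}}

```text
clock: 17.25
position: [549.1, -155.0, 98.7]
tool_rot: [-3.142, -0.0, 1.571]
wrist_force: [2.6, -1.8, -1.2]
width: 19.2
grip_force: 50.0
```

Emit:
{"name": "jog_arm", "arguments": {"rows": [[[0, 0, 1], [0, 0, 0]], [[0, 0, 1], [0, 0, 0]], [[0, 0, 1], [0, 0, 0]], [[0, 0, 0], [0, 0, 0]]]}}

```text
clock: 17.65
position: [549.1, -155.0, 95.6]
tool_rot: [-3.141, -0.0, 1.571]
wrist_force: [3.6, -0.8, -1.0]
width: 18.8
grip_force: 50.0
```

Emit:
{"name": "jog_arm", "arguments": {"rows": [[[0, 0, 1], [0, 0, 0]], [[0, 0, 1], [0, 0, 0]], [[0, 0, 0], [0, 0, 0]]]}}

```text
clock: 17.95
position: [549.1, -155.0, 93.6]
tool_rot: [-3.141, -0.0, 1.571]
wrist_force: [3.1, -0.9, -1.5]
width: 19.2
grip_force: 50.0
```

Emit:
{"name": "jog_arm", "arguments": {"rows": [[[0, 0, 1], [0, 0, 0]], [[0, 0, 1], [0, 0, 0]], [[0, 0, 0], [0, 0, 0]]]}}

```text
clock: 18.25
position: [549.2, -155.2, 92.2]
tool_rot: [3.141, 0.0, 1.571]
wrist_force: [2.8, -0.6, 1.4]
width: 18.8
grip_force: 50.0
```

Emit:
{"name": "jog_arm", "arguments": {"rows": [[[0, 0, 1], [0, 0, 0]], [[0, 0, 1], [0, 0, 0]], [[0, 0, 0], [0, 0, 0]], [[0, 0, 0], [0, 0, 0]]]}}

```text
clock: 18.65
position: [549.6, -155.8, 91.9]
tool_rot: [3.139, 0.002, 1.57]
wrist_force: [0.6, -2.4, 7.2]
width: 19.3
grip_force: 50.0
```

```bash
python3 - <<'E'
from h import *
st(3)
b=snap('scene','s4');x,y=140,105
cv2.imwrite('pics/c5.png',cv2.resize(b['pixels'][y:y+75,x-20:x+80],None,fx=7,fy=7,interpolation=cv2.INTER_CUBIC))
E
```

```text
position [ 549.65 -155.77   91.88]
wrist_force [ 0.94 -2.29  7.59]
torque [-0.46 -0.35  0.01]
```

View pics/c5.png

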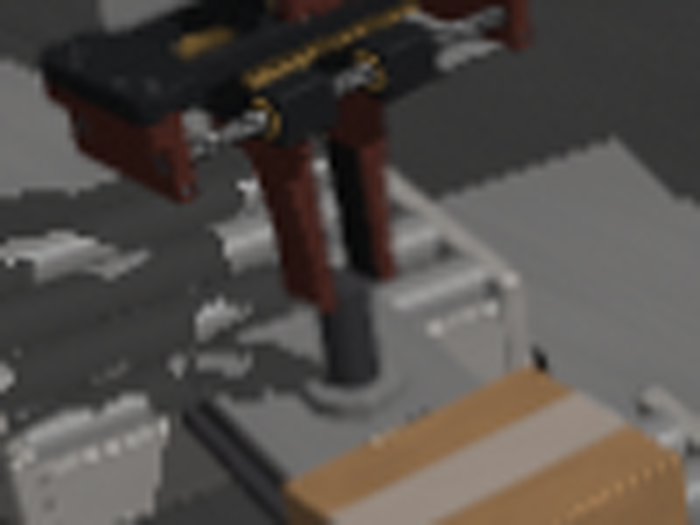

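The picture shows the collar flat on the tongue at about crop (352,390), and the height agrees with home. Relaxing the load, then releasing.

Emit:
{"name": "jog_arm", "arguments": {"rows": [[[0, 0, -1.5], [0, 0, 0]], [[0, 0, 0], [0, 0, 0]]]}}

```text
clock: 19.05
position: [549.4, -155.4, 92.0]
tool_rot: [3.141, 0.001, 1.571]
wrist_force: [2.1, -1.7, 4.8]
width: 19.4
grip_force: 50.0
```

Emit:
{"name": "jog_arm", "arguments": {"rows": [[[0, 0, 0], [0, 0, 0]], [[0, 0, 0], [0, 0, 0]], [[0, 0, 0], [0, 0, 0]], [[0, 0, 0], [0, 0, 0]]], "hand": 0.55}}

```text
clock: 19.45
position: [548.5, -154.6, 90.5]
tool_rot: [-3.14, -0.001, 1.571]
wrist_force: [0.0, -0.8, 0.5]
width: 46.8
grip_force: 0.0
```

Emit:
{"name": "jog_arm", "arguments": {"rows": [[[0, 0, -5], [0, 0, 0]], [[0, 0, -15], [0, 0, 0]], [[0, 0, -20], [0, 0, 0]], [[0, 0, -25], [0, 0, 0]], [[0, 0, -25], [0, 0, 0]], [[0, 0, -20], [0, 0, 0]], [[0, 0, 0], [0, 0, 0]], [[0, 0, 0], [0, 0, 0]]]}}

```text
clock: 20.25
position: [549.4, -155.1, 202.0]
tool_rot: [3.14, 0.0, 1.571]
wrist_force: [0.0, -0.7, -0.4]
width: 48.1
grip_force: 0.0
```

```bash
python3 - <<'E'
from h import *
st(1)
b=snap('scene','s5');x,y=140,105
cv2.imwrite('pics/c6.png',cv2.resize(b['pixels'][y:y+75,x-20:x+80],None,fx=7,fy=7,interpolation=cv2.INTER_CUBIC))
E
```

```text
position [ 549.37 -155.08  202.03]
wrist_force [ 0.02 -0.7  -0.36]
torque [ 0.02 -0.11 -0.01]
```

View pics/c6.png

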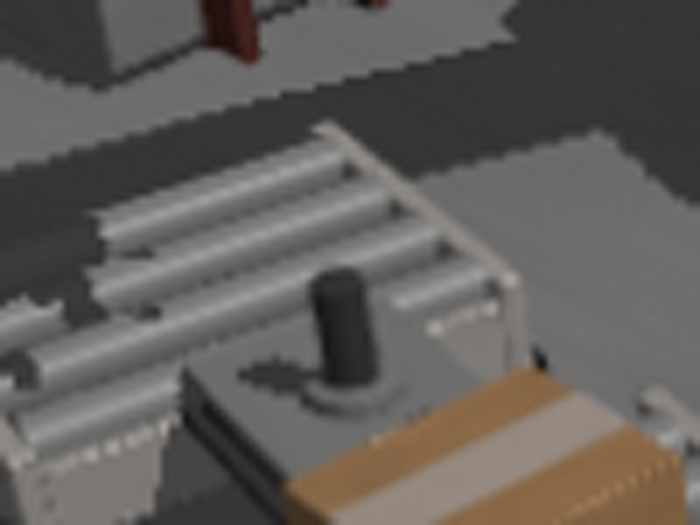

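The pin stands upright with its collar flat on the tongue at about crop (352,390), and the gripper is clear above. Handing in.

```bash
python3 -c "
from rig import sign_off
print(sign_off())"
```

```text
the job is handed in; nothing more can be done
None
```

The pin is home in both holes with its collar flat on the tongue, let go and standing upright. I handed the job in at about 20 s; the judge's verdict was not shown. The highest wrist force I read was 12 N, well under the 60 N limit.

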